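# Unclamp the finished shelf bracket and pack it in the crate

## Task

The yellow shelf bracket is finished: slide open the vise's moving jaw (the one with the red handle), draw the bracket out from under the lips of both jaws and lift it out. Set it down gently, upright, without dropping it, on the green mat in the free compartment of the red crate, and let go. Leave the bottle, the can, the jar and the carton standing where they are.

Things in the scene. Friction and masses are not known exactly. Their poses are not given: they have to be found in the camera images.
- vise_gap (a point): Blue vise, fixed to the table: bed 215 mm long (its x, -150 to +65 mm), 110 mm wide, 25 mm high. This point: on the bed's top, 25 mm above the table, mid-way between the shut jaws. x = sliding direction, fixed jaw at +x, moving jaw at -x (robot's side), y along the 90 mm jaws, z up. Jaw faces at x = +26 and, shut, -26 mm; jaw tops 23 mm above the bed.
- fixed_lip (a point): Dark steel lip on the fixed jaw: reaches 9 mm inward from the jaw face, over the bracket's base plate, underside 8 mm above the bed, top 23 mm above it. This point: middle of its inner top edge, 17 mm along the vise's +x from the gap's middle. The bracket must be moved 8 mm or more away from this jaw before it can be lifted.
- jaw_lip (a point): The like lip on the moving jaw, 9 mm long, same heights; this point is the middle of its inner top edge and moves with the jaw (17 mm along the vise's -x from the gap's middle when shut). The 50 mm wide base plate passes up between the two lips only if the jaw is open more than 16 mm and the plate is clear of both.
- jaw (a joint): Travel of the moving jaw in m: 0 shut, growing as it slides along the vise's -x, to its stop at 0.045. It starts nearly shut. No spring; sliding friction about 5 N; it stays where it is left.
- jaw_handle (a point): Red upright handle plate on the moving jaw, 14 mm thick along the sliding direction, 50 mm wide across it, top edge 95 mm above the table. This point: in the plate's middle, 15 mm below its top; when shut, 75 mm along the vise's -x from the gap's middle. Axes as the vise's. Below 48 mm above the table a neck joins it to the jaw.
- bracket_center (a point): Yellow welded bracket, upside-down T, 0.39 to 0.77 kg. Base plate 110 (its y) x 50 (its x) x 6 mm; on its middle an upright web 80 mm long (y), 10 mm thick (x), top 81 mm above the underside. This point: its centre, 40.5 mm above the underside; z up. Starts standing on the vise bed, y along the jaws, plate under both lips. Grasp it across the web.
- mat_top (a point): Green mat, 136 x 62 x 3 mm, lining the floor of the free compartment of the red crate; this point: centre of its top face, 8 mm above the table. x along the compartment's length, y across it, z up. The bracket stands here with its 110 mm length along this x, either way round.
- crate: Red crate, fixed, 150 mm (x) x 230 mm (y) x 45 mm high, walls 5 mm, open on top; origin: centre of its underside. Three compartments side by side along y, each 140 mm long (x) and 70 mm wide (y). The mat lies in any one of them, the jar and the carton stand in the other two.
- bottle: Clear drinks bottle with blue label, 64 mm diameter, 185 mm tall, standing on the table between vise and crate; origin at the centre of its underside, z up its axis. Loose.
- can: Drinks can with orange band, 66 mm diameter, 115 mm tall, standing behind the vise's fixed jaw; origin at the centre of its underside, z up its axis. Loose.
- jar: Amber jar with steel cap, 54 mm diameter, 75 mm tall, standing in one crate compartment on the crate floor (5 mm above the table); origin at the centre of its underside, z up. Loose.
- carton: Small cardboard carton, 100 mm (its x, along the compartment) x 46 mm x 55 mm high, standing in one crate compartment on the crate floor; origin at the centre of its underside, z up. Loose.

How it is judged:
By the outcome, as a careful person would: the job done as asked, in the order asked, and still so for the second after the job is handed in, with the robot touching nothing.
It also fails if it takes over 51 s, if anything falls off the work surface, if the arm or the gripper's body presses on something with over 40 N, if the wrist force passes 120 N, or if a joint passes its speed limit or range.

## Robot

A 6-joint arm with a two-finger parallel gripper is mounted at the origin on the work surface. World frame = base frame: x ahead of the robot, y to its left, z up, the work surface at z = 0. Lengths are in m, angles in rad, forces in N, time in s.
With the tool pointing down it reaches from about 0.25 to 0.85 m from the base axis. Payload 12.5 kg.
Tool frame: the origin (TCP) lies on the centre line of the jaws, within the pads' length; the fingertips stand 14 mm ahead of it and the grasp point (between the pads) lies 5 mm behind it; z points along the fingers, x is the direction in which the jaws open and shut, and the axes are right-handed (so a half turn about z gives the same grasp; the last joint's range is limited). The gripper opens to 93 mm and grips with 3 to 60 N. Pads are 15 mm wide; open, the fingers measure 128 mm over their backs; the gripper's body (75 mm by 188 mm) begins 65 mm behind the grasp point.
Start: joints at [-1.419, 0.351, 1.652, -0, 1.139, -0.085], TCP at [0.129, -0.535, 0.233] pointing down, gripper open.
Joint ranges: [-2.75, 2.75], [-0.79, 2.1], [0.01, 2.65], [-1.57, 4.71], [0.07, 3.14], [-2.87, 2.87]. Speed limits (rad/s): [2.22, 2.22, 2.79, 3.14, 3.14, 3.14].

## Interface

Orientations are given as a unit quaternion [x, y, z, w].
In Python, from bench import arm gives the robot as it stands. The module is installed in compiled form; this text tells all that it offers.
- The arm moves only by the tool servo_tool, never from a script. Its argument "deltas" is a list of rows, each a list of 7 numbers: the shift along the tool's x, y, z in m, then the turn, a rotation vector about the tool's x, y, z in rad, then the closure, from 0 (fully open) to 1 (shut). A call has 1 to 8 rows; each row shifts and turns the pose as measured when the row begins, along the tool's axes as they then stand; what a row does not reach is not made up. A row lasts 1/10 s, in which the tool goes at most 50 mm and 8.59 degrees, less where a joint would pass 70% of its speed; a pose out of reach is approached as far as the arm can. A call is refused whole if a number of a shift passes 0.05 or a number of a turn 0.15, either way. A call with a gripper value outside its range is refused whole. The fingers move at their own pace and stop on an object; "newtons" is the grip in N (left out, the last holds). Time passes only in rows, so rows that do not move let the fingers close. It gives the time, the measured TCP pose, the force and the opening at its end, in the units of the state.
- arm.observe(): the state, without advancing time (a new reading comes with each control period).
- arm.capture(name): name is "scene" or "top" or "wrist"; returns the picture (400x640x3 uint8, red, green, blue); there is no depth.
- arm.camera_info(name): a dict with "fx", "fy", "cx", "cy" (pixels), "R" (3x3) and "t" (3): a world point X has camera coordinates R X + t. Camera axes: x right, y down, z forward; pixel columns grow to the right and rows downward; lengths in m; the calibration is good to about 2 mm. A picture is of the moment at which its call begins: read the wrist's pose just before it. camera_info takes no time and is no camera call; for the wrist camera it gives the pose at the moment of the call.
- arm.finish_job(): hands the job in, once; it reports no verdict.
The state is a dict: "clock": time; "joint_positions": joint angles; "dq": joint speeds; "effort": joint torques, N m; "tcp_pos": TCP position; "tool_rot": TCP orientation; "wrist_force": force on the tool from outside, world axes, zero at the start; "ft_torque": the same for the moment, N m; "grip_width": opening from 0.0 (shut) to 1.0 (fully open).
Only numpy, scipy, OpenCV 4.12 (cv2) and the standard library are available. Lean on these libraries where they do the work, as an engineer would, in place of code of your own. Each camera call takes 0.05 s, during which the arm holds its last target. There are 200 camera calls.

## Working session

There is one attempt and no reset: what is moved stays moved. The work goes in short steps, Python scripts to look and compute and a tool call to move; the robot and the scene stay as the last step left them, time stands still between calls to the robot, and variables do not carry over. Pictures are saved under pics/ and viewed, about 8 in all and at most 12, crops included, and the job is handed in when it is done.

Besides the shell and the picture viewer there is one more tool, called as name([rows], argument=value, ...), one row to a line, values as JSON. servo_tool: Moves the arm, as the interface text tells. Its arguments: {"type":"object","properties":{"deltas":{"type":"array","items":{"type":"array","items":{"type":"number"}}},"newtons":{"type":"number"}},"required":["deltas"]}

```bash
mkdir -p pics; python3 - <<'E'
from bench import arm
import cv2,numpy as np
for n in("scene","top"):
    im=arm.capture(n); cv2.imwrite(f"pics/{n}0.png",cv2.cvtColor(im,cv2.COLOR_RGB2BGR))
    c=arm.camera_info(n); print(n,c["fx"],c["cx"],c["cy"],-np.array(c["R"]).T@np.array(c["t"]),np.round(c["R"],3).tolist())
s=arm.observe();print(s)
E
```

```text
scene 367.54746773128113 321.6041058631968 197.28927651397225 [1.07962389 0.1734055  0.5694363 ] [[-0.277, 0.961, 0.006], [0.645, 0.191, -0.74], [-0.712, -0.201, -0.672]]
top 426.26593200653787 317.4081693561368 199.5246983205753 [0.36793909 0.00265453 1.07092236] [[-0.003, -1.0, -0.027], [-0.984, 0.008, -0.176], [0.176, 0.026, -0.984]]
{'clock': 0.1, 'joint_positions': array([-1.41855709e+00,  3.51128539e-01,  1.65234188e+00, -3.09395518e-05,
        1.13908823e+00, -8.45548305e-02]), 'dq': array([ 0.00273555, -0.00225024, -0.00031403,  0.00159298,  0.00016601,
        0.00143578]), 'effort': array([ 6.58896224e-04, -4.98026240e+01, -2.85703790e+01,  6.99681602e-02,
        2.38686008e-02, -4.44293289e-05]), 'tcp_pos': array([ 0.12902159, -0.53436029,  0.23219165]), 'tool_rot': array([ 7.85684313e-01, -6.18627454e-01, -3.62484290e-04, -3.19517713e-04]), 'wrist_force': array([-0.6154997 , -0.52096181, -0.03271876]), 'ft_torque': array([-0.06518858,  0.09309934,  0.02676605]), 'grip_width': 0.9980321102369984}
```

View pics/top0.png

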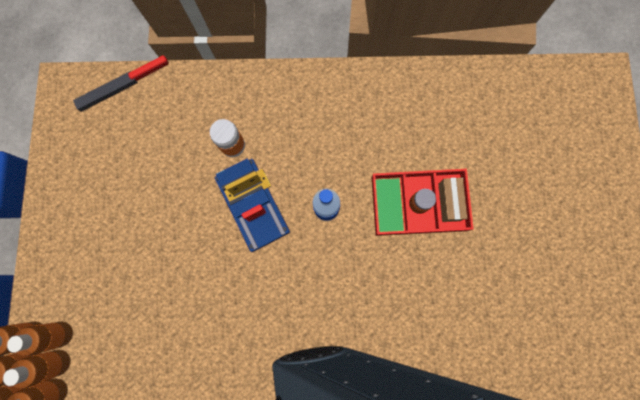

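View pics/scene0.png

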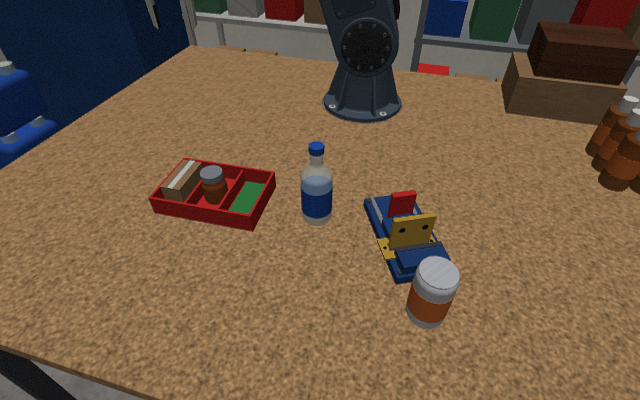

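Top view: vise at about (250,205) px with the red handle at (253,212) and the yellow bracket at (246,183). The bottle is at (326,203), the can at (225,133), and the crate at (422,202) with its green mat at (390,205). Next I'll measure by colour.

```bash
cat > h.py <<'E'
from bench import arm
import cv2,numpy as np
from scipy.spatial.transform import Rotation as Ro
def cap(n,f=None):
    c=arm.camera_info(n); im=arm.capture(n)
    if f: cv2.imwrite(f"pics/{f}.png",cv2.cvtColor(im,cv2.COLOR_RGB2BGR))
    return im,c
def ray(c,uv,z):
    R,t=np.array(c["R"]),np.array(c["t"]); o=-R.T@t
    uv=np.atleast_2d(uv); d=np.c_[(uv[:,0]-c["cx"])/c["fx"],(uv[:,1]-c["cy"])/c["fy"],np.ones(len(uv))]@R
    return o+d*((z-o[2])/d[:,2])[:,None]
def proj(c,X):
    p=np.atleast_2d(X)@np.array(c["R"]).T+np.array(c["t"]); return np.c_[p[:,0]/p[:,2]*c["fx"]+c["cx"],p[:,1]/p[:,2]*c["fy"]+c["cy"]]
HSV=dict(red=((0,150,90),(6,255,255)),yellow=((20,150,110),(32,255,255)),green=((50,100,60),(80,255,255)),blue=((105,120,40),(125,255,255)))
def blobs(im,col,amin=30,roi=None):
    h=cv2.cvtColor(im,cv2.COLOR_RGB2HSV); m=cv2.inRange(h,*[np.array(a) for a in HSV[col]])
    if col=="red": m|=cv2.inRange(h,np.array((174,150,90)),np.array((180,255,255)))
    if roi: k=np.zeros_like(m);k[roi[1]:roi[3],roi[0]:roi[2]]=1;m*=k
    cs,_=cv2.findContours(m,cv2.RETR_EXTERNAL,cv2.CHAIN_APPROX_NONE)
    return sorted([q for q in cs if cv2.contourArea(q)>amin],key=cv2.contourArea,reverse=True)
def rect(c,q,z):
    p=ray(c,q[:,0,:].astype(float),z)[:,:2]*1000
    (ctr,wh,a)=cv2.minAreaRect(p.astype(np.float32)); return np.round(ctr,1),np.round(wh,1),round(a,1)
def st():
    s=arm.observe(); print("t",round(s["clock"],2),"tcp",np.round(s["tcp_pos"]*1000,1),"eul",np.round(Ro.from_quat(s["tool_rot"]).as_matrix()[:,0],3),np.round(Ro.from_quat(s["tool_rot"]).as_matrix()[:,2],3),"F",np.round(s["wrist_force"],1),"q",np.round(s["joint_positions"],2),"g",round(s["grip_width"],3)); return s
E
python3 - <<'E'
from h import *
im,c=cap("top")
for col,z in(("green",.008),("yellow",.106),("red",.095),("red",.045),("blue",.025)):
    for q in blobs(im,col,20,(180,100,500,260)): print(col,z,cv2.contourArea(q),cv2.boundingRect(q),*rect(c,q,z))
y=im[150:260,200:300]; cv2.imwrite("pics/vise.png",cv2.resize(cv2.cvtColor(y,cv2.COLOR_RGB2BGR),None,fx=5,fy=5,interpolation=cv2.INTER_CUBIC))
print(ray(c,(225,130),.115),ray(c,(326,196),.185))
w,cw=cap("wrist","w0"); s=st(); o=-cw["R"].T@cw["t"]; R=Ro.from_quat(s["tool_rot"]).as_matrix(); print("cam in tool",R.T@(o-s["tcp_pos"]),np.round(cw["R"]@R,3),cw["fx"])
E
```

```text
green 0.008 1093.0 (377, 179, 26, 52) [ 544.9 -149.2] [131.1  57.6] 2.7
yellow 0.106 628.5 (225, 169, 46, 32) [576.9 193.9] [ 45.5 102.1] 21.9
red 0.095 5814.5 (372, 169, 101, 66) [ 537.5 -211.8] [145.1 221.9] 2.6
red 0.095 114.5 (242, 205, 21, 14) [516.  180.6] [14.9 49.6] 26.6
red 0.045 5814.5 (372, 169, 101, 66) [ 546.2 -222.8] [152.5 233.3] 2.6
red 0.045 114.5 (242, 205, 21, 14) [523.6 189.7] [15.7 52.2] 26.6
blue 0.025 1762.0 (217, 160, 72, 88) [547.2 197.4] [215.8 105.3] 27.3
blue 0.025 132.5 (319, 190, 14, 14) [563.   10.5] [32.5 33. ] 89.5
blue 0.025 28.0 (316, 212, 21, 8) [514.4   9.2] [16.5 49.6] 2.5
[[0.70783801 0.2462036  0.115     ]] [[0.53417015 0.00823606 0.185     ]]
t 0.2 tcp [ 129.  -534.5  232.3] eul [ 0.235 -0.972 -0.001] [-0.     0.001 -1.   ] F [ 0.6 -0.2  0.7] q [-1.42  0.35  1.65  0.    1.14 -0.08] g 1.0
cam in tool [ 0.00052689 -0.06802938 -0.15319112] [[ 1.    -0.002 -0.001]
 [ 0.002  0.97  -0.245]
 [ 0.002  0.245  0.97 ]] 326.1104028323402
```

View pics/vise.png

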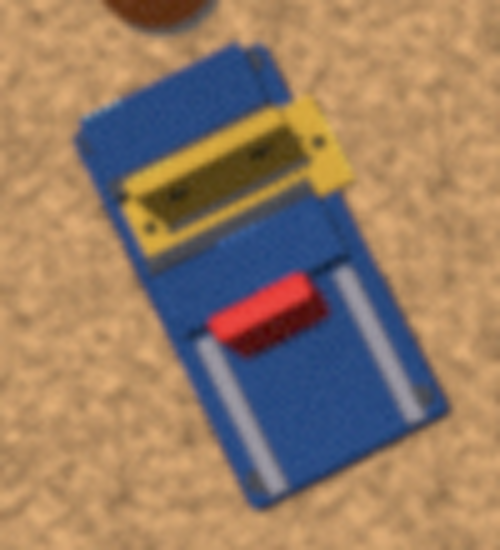

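servo_tool([
  [0, 0, -0.02, 0, 0, -0.14, 0],
  [0, 0, -0.02, 0, 0, -0.14, 0],
  [0, 0, -0.02, 0, 0, -0.14, 0],
  [0, 0, -0.02, 0, 0, -0.14, 0],
  [0, 0, -0.01, 0, 0, -0.14, 0],
  [0, 0, 0, 0, 0, -0.14, 0],
  [0, 0, 0, 0, 0, -0.14, 0],
  [0, 0, 0, 0, 0, -0.14, 0],
])

```text
clock: 1.0
tcp_pos: [0.1289, -0.5337, 0.3247]
tool_rot: [0.996, -0.086, -0.0, -0.002]
wrist_force: [0.3, -0.0, 0.4]
grip_width: 1.001
```

servo_tool([
  [0, 0, 0, 0, 0, -0.14, 0],
  [0, 0, 0, 0, 0, -0.14, 0],
  [0, 0, 0, 0, 0, -0.14, 0],
  [0, 0, 0, 0, 0, -0.14, 0],
  [0, 0, 0, 0, 0, -0.12, 0],
])

```text
clock: 1.5
tcp_pos: [0.1288, -0.5332, 0.3239]
tool_rot: [0.964, 0.266, 0.0, -0.003]
wrist_force: [0.1, -0.1, -0.4]
grip_width: 1.0
```

```bash
cat >> h.py <<'E'
def go(x,y,z,yaw=None):
    "print what remains to a target (mm, deg) in tool axes"
    s=st(); R=Ro.from_quat(s["tool_rot"]); d=R.inv().apply(np.array([x,y,z])/1000-s["tcp_pos"])
    a=R.as_matrix()[:,0]; cur=np.degrees(np.arctan2(a[1],a[0])); yaw=cur if yaw is None else yaw
    w=np.radians(yaw); G=np.c_[[np.cos(w),np.sin(w),0],[np.sin(w),-np.cos(w),0],[0,0,-1]]
    print("yaw",round(cur,2),"need shift mm",np.round(d*1000,1),"turn",np.round((R.inv()*Ro.from_matrix(G)).as_rotvec(),3))
E
python3 -c "
from h import *
go(495,215,310,27)"
```

```text
t 1.5 tcp [ 128.8 -533.2  323.9] eul [0.859 0.513 0.002] [-0.001  0.006 -1.   ] F [ 0.1 -0.1 -0.4] q [-1.42  0.27  1.53  0.    1.34 -1.96] g 1.0
yaw 30.83 need shift mm [ 697.9 -454.8   17.9] turn [-0.005 -0.002  0.067]
```

servo_tool([
  [0.0388, -0.0253, 0, 0, 0, 0, 0],
  [0.0388, -0.0253, 0, 0, 0, 0, 0],
  [0.0388, -0.0253, 0, 0, 0, 0, 0],
  [0.0388, -0.0253, 0, 0, 0, 0, 0],
  [0.0388, -0.0253, 0, 0, 0, 0, 0],
  [0.0388, -0.0253, 0, 0, 0, 0, 0],
  [0.0388, -0.0253, 0, 0, 0, 0, 0],
  [0.0388, -0.0253, 0, 0, 0, 0, 0],
])

```text
clock: 2.3
tcp_pos: [0.2922, -0.1906, 0.3237]
tool_rot: [0.964, 0.265, 0.001, -0.004]
wrist_force: [0.8, -1.1, -0.7]
grip_width: 1.002
```

servo_tool([
  [0.0388, -0.0253, 0, 0, 0, 0, 0],
  [0.0388, -0.0253, 0, 0, 0, 0, 0],
  [0.0388, -0.0253, 0, 0, 0, 0, 0],
  [0.0388, -0.0253, 0, 0, 0, 0, 0],
  [0.0388, -0.0253, 0, 0, 0, 0, 0],
  [0.0388, -0.0253, 0, 0, 0, 0, 0],
  [0.0388, -0.0253, 0, 0, 0, 0, 0],
  [0.0388, -0.0253, 0, 0, 0, 0, 0],
])

```text
clock: 3.1
tcp_pos: [0.4586, 0.1583, 0.3275]
tool_rot: [0.964, 0.265, 0.003, -0.002]
wrist_force: [0.8, -0.5, 0.6]
grip_width: 1.0
```

```bash
python3 -c "
from h import *
go(495,215,310,27)"
```

```text
t 3.1 tcp [458.6 158.3 327.5] eul [0.86  0.511 0.007] [ 0.004  0.006 -1.   ] F [ 0.8 -0.5  0.6] q [ 0.23  0.14  1.69  0.    1.31 -0.3 ] g 1.0
yaw 30.72 need shift mm [ 60.2 -30.1  18. ] turn [-0.003 -0.007  0.065]
```

servo_tool([
  [0.04, -0.002, 0.03, 0, 0, 0.065, 0],
  [0.03, -0.002, 0.04, 0, -0.003, 0, 0],
  [0.01, 0, 0.035, 0, -0.004, 0, 0],
  [0, 0, 0, 0, 0, 0, 0],
])

```text
clock: 3.5
tcp_pos: [0.5297, 0.2084, 0.2203]
tool_rot: [0.972, 0.235, 0.001, -0.002]
wrist_force: [-1.3, -0.8, -0.4]
grip_width: 1.002
```

```bash
python3 - <<'E'
from h import *
st(); im,c=cap("wrist","w1")
for col,z in(("yellow",.106),("red",.095),("blue",.025)):
    for q in blobs(im,col,200): print(col,z,cv2.contourArea(q),cv2.boundingRect(q),*rect(c,q,z))
E
```

```text
t 3.5 tcp [529.7 208.4 220.3] eul [0.889 0.457 0.002] [ 0.     0.004 -1.   ] F [-1.3 -0.8 -0.4] q [ 0.29  0.4   1.62  0.    1.13 -0.19] g 1.002
yellow 0.106 2097.0 (349, 158, 45, 115) [575.1 212.1] [ 38.9 102.2] 27.3
red 0.095 926.5 (292, 178, 17, 64) [517.7 186.2] [14.4 58.3] 26.6
blue 0.025 7650.0 (235, 148, 198, 95) [547.5 196.2] [210.  106.3] 26.9
blue 0.025 2305.5 (400, 160, 38, 83) [634.  233.9] [36.2 93.6] 27.4
blue 0.025 1594.5 (215, 314, 65, 54) [539.8  -4.9] [74.4 72.7] 8.7
```

View pics/w1.png

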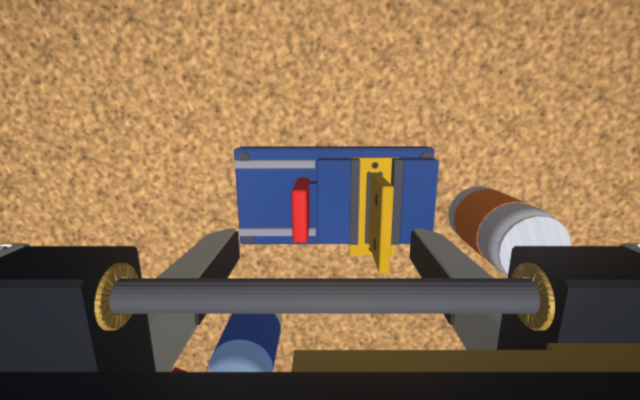

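Wrist view: the handle's top is a red strip at about (301,213) and the web top is the bright yellow strip near (386,222). Both lie square to the image. I'll separate the top faces by brightness.

```bash
python3 - <<'E'
from h import *
im=cv2.cvtColor(cv2.imread("pics/w1.png"),cv2.COLOR_BGR2RGB);c=arm.camera_info("wrist")
for r in(190,222,250): print(r,[tuple(map(int,p)) for p in im[r,364:396:2]])
for r in(195,215,235): print(r,[tuple(map(int,p)) for p in im[r,288:314:2]])
h=cv2.cvtColor(im,cv2.COLOR_RGB2HSV)
for n,lo,z in(("yellow",200,.106),("red",215,.095)):
  for v in (lo,lo+20):
    m=cv2.inRange(h,np.array(((18 if n=="yellow" else 0),120,v)),np.array(((35 if n=="yellow" else 8),255,255)))
    q=max(cv2.findContours(m,cv2.RETR_EXTERNAL,cv2.CHAIN_APPROX_NONE)[0],key=cv2.contourArea)
    print(n,v,cv2.contourArea(q),cv2.boundingRect(q),*rect(c,q,z))
E
```

```text
190 [(222, 176, 44), (142, 116, 61), (86, 84, 90), (93, 77, 46), (94, 74, 32), (93, 73, 31), (94, 74, 31), (95, 75, 32), (95, 75, 32), (161, 125, 35), (215, 167, 42), (219, 171, 42), (219, 172, 44), (219, 172, 43), (206, 162, 47), (97, 90, 87)]
222 [(200, 158, 46), (90, 83, 83), (89, 82, 77), (95, 75, 32), (94, 74, 31), (95, 75, 32), (93, 73, 30), (93, 73, 30), (129, 100, 32), (207, 162, 40), (220, 174, 42), (220, 173, 42), (220, 174, 41), (218, 171, 44), (110, 97, 80), (85, 84, 92)]
250 [(220, 173, 41), (220, 173, 42), (201, 158, 43), (92, 76, 47), (95, 74, 30), (81, 64, 29), (92, 73, 30), (101, 79, 29), (187, 145, 36), (215, 168, 39), (215, 168, 40), (215, 168, 40), (214, 167, 40), (205, 161, 38), (220, 174, 41), (199, 154, 88)]
195 [(54, 81, 143), (69, 74, 127), (195, 45, 50), (235, 57, 55), (237, 60, 58), (238, 62, 60), (238, 65, 62), (239, 69, 65), (229, 59, 57), (173, 40, 42), (107, 38, 46), (61, 77, 133), (54, 81, 142)]
215 [(54, 81, 142), (59, 80, 139), (158, 47, 62), (228, 53, 52), (236, 57, 55), (236, 60, 57), (238, 63, 60), (238, 64, 61), (233, 59, 57), (190, 43, 44), (110, 36, 43), (68, 71, 120), (54, 80, 140)]
235 [(145, 144, 161), (143, 141, 160), (148, 89, 101), (220, 50, 46), (235, 55, 52), (236, 58, 54), (237, 59, 55), (238, 60, 56), (236, 60, 55), (202, 48, 46), (128, 98, 111), (140, 139, 158), (140, 139, 159)]
yellow 200 921.5 (350, 158, 41, 98) [570.8 217.9] [26.2 89.2] 21.7
yellow 220 456.0 (361, 159, 30, 56) [565.2 236. ] [23.9 47.6] 27.3
red 215 546.0 (293, 192, 13, 50) [520.8 179.5] [10.7 46.3] 26.5
red 235 375.5 (294, 193, 11, 48) [521.  179.6] [ 8.2 44.4] 28.0
```

```bash
python3 - <<'E'
from h import *
im=cv2.cvtColor(cv2.imread("pics/w1.png"),cv2.COLOR_BGR2RGB);c=arm.camera_info("wrist")
def edges(r,a,b,t): 
    x=np.interp(np.arange(a,b,.1),np.arange(a,b),im[r,a:b,0].astype(float)); k=np.arange(a,b,.1)[x>t]; return k.min(),k.max()
u=np.array([np.cos(np.radians(27)),np.sin(np.radians(27))]);v=np.array([-u[1],u[0]])
for r in range(178,246,8):
    e=edges(r,376,400,155); p=ray(c,[(sum(e)/2,r)],.106)[0,:2]*1000; print(r,np.round(e,1),"x' y'",p@u,p@v)
for r in(198,215,232):
    e=edges(r,286,314,170); p=ray(c,[(sum(e)/2,r)],.095)[0,:2]*1000; print("h",r,np.round(e,1),p@u,p@v)
print("web ends",[ray(c,[(386,r)],.106)[0,:2]*1000@v for r in(172,273)])
print([int(im[r,388,0]) for r in range(166,180)],[int(im[r,384,0]) for r in range(264,280)])
E
```

```text
178 [384.1 390.4] x' y' 621.053479784413 -38.45771774759615
186 [383.7 391.3] x' y' 621.626528039222 -45.331393264131634
194 [381.7 392.8] x' y' 621.780104034455 -52.291167107918085
202 [381.4 392.4] x' y' 621.8497479338615 -59.33691886066177
210 [381.1 392.1] x' y' 621.9634290774266 -66.46963509373674
218 [380.7 391.5] x' y' 621.9047475863064 -73.69190714503219
226 [380.4 391.3] x' y' 622.0639135051808 -81.00367592562972
234 [380.1 390.8] x' y' 622.0931095253657 -88.4081743710064
242 [379.7 390.3] x' y' 622.0784047974191 -95.9067635148179
h 198 [291.7 306.1] 545.6352223637383 -58.88200437900187
h 215 [292.3 306.3] 545.7870214792135 -74.65153708601773
h 232 [292.4 306.5] 545.7148303744044 -90.8437345531529
web ends [np.float64(-33.36116868078801), np.float64(-125.87555758874038)]
[224, 224, 223, 223, 223, 223, 224, 224, 224, 225, 225, 224, 225, 224] [217, 218, 219, 219, 219, 220, 220, 220, 214, 202, 194, 189, 190, 189, 116, 65]
```

```bash
python3 -c "
from h import *
go(520.7,180,77,27)"
```

```text
t 3.55 tcp [530.2 208.3 222.9] eul [0.889 0.457 0.005] [ 0.003  0.005 -1.   ] F [ 0.  -0.1  0.4] q [ 0.29  0.39  1.61  0.    1.13 -0.19] g 0.999
yaw 27.21 need shift mm [-22.2  21.2 145.8] turn [-0.003 -0.005  0.004]
```

servo_tool([
  [-0.011, 0.0105, 0, -0.003, -0.005, 0.004, 0.46],
  [-0.011, 0.0105, 0, 0, 0, 0, 0.46],
  [0, 0, 0.03, 0, 0, 0, 0.46],
  [0, 0, 0.03, 0, 0, 0, 0.46],
  [0, 0, 0.025, 0, 0, 0, 0.46],
], newtons=25)

```text
clock: 4.05
tcp_pos: [0.5224, 0.1735, 0.149]
tool_rot: [0.973, 0.232, 0.01, 0.001]
wrist_force: [0.2, 0.2, 0.3]
grip_width: 0.616
```

```bash
python3 -c "
from h import *
go(520.7,180,77,27)"
```

```text
t 4.05 tcp [522.4 173.5 149. ] eul [0.892 0.451 0.019] [ 0.019  0.003 -1.   ] F [0.2 0.2 0.3] q [ 0.24  0.44  1.74 -0.    0.94 -0.23] g 0.616
yaw 26.82 need shift mm [ 0.1 -7.  72. ] turn [ 0.006 -0.019 -0.003]
```

servo_tool([
  [0, -0.0035, 0.015, 0.006, -0.019, 0, 0.46],
  [0, -0.0035, 0.02, 0, 0, 0, 0.46],
  [0, 0, 0.015, 0, 0, 0, 0.46],
  [0, 0, 0.01, 0, 0, 0, 0.46],
])

```text
clock: 4.45
tcp_pos: [0.5199, 0.1766, 0.0914]
tool_rot: [0.973, 0.23, 0.001, -0.0]
wrist_force: [-0.2, 1.0, 0.1]
grip_width: 0.54
```

```bash
python3 -c "
from h import *
go(520.7,180,77,27)"
```

```text
t 4.45 tcp [519.9 176.6  91.4] eul [0.894 0.448 0.003] [ 0.003  0.001 -1.   ] F [-0.2  1.   0.1] q [ 0.24  0.53  1.77  0.    0.84 -0.22] g 0.54
yaw 26.62 need shift mm [ 2.2 -2.7 14.4] turn [ 0.    -0.003 -0.007]
```

servo_tool([
  [0.002, -0.0015, 0.008, 0, -0.003, -0.007, 0.46],
  [0, -0.001, 0.006, 0, 0, 0, 0.46],
  [0, 0, 0, 0, 0, 0, 1],
  [0, 0, 0, 0, 0, 0, 1],
  [0, 0, 0, 0, 0, 0, 1],
  [0, 0, 0, 0, 0, 0, 1],
])

```text
clock: 5.05
tcp_pos: [0.5218, 0.1797, 0.0781]
tool_rot: [0.972, 0.234, 0.001, 0.0]
wrist_force: [0.2, -0.6, 0.5]
grip_width: 0.247
```

```bash
python3 -c "
from h import *
go(520.7,180,77,27)"
```

```text
t 5.05 tcp [521.8 179.7  78.1] eul [0.891 0.455 0.002] [ 0.002  0.    -1.   ] F [ 0.2 -0.6  0.5] q [ 0.25  0.56  1.77 -0.    0.81 -0.22] g 0.247
yaw 27.05 need shift mm [-0.8 -0.7  1.1] turn [ 0.001 -0.002  0.001]
```

Keep closing until the fingers hold the 14 mm plate (about 0.15).

servo_tool([
  [0, 0, 0, 0, 0, 0, 1],
  [0, 0, 0, 0, 0, 0, 1],
  [0, 0, 0, 0, 0, 0, 1],
  [0, 0, 0, 0, 0, 0, 1],
])

```text
clock: 5.45
tcp_pos: [0.5202, 0.1789, 0.0782]
tool_rot: [0.972, 0.234, -0.001, 0.001]
wrist_force: [-1.2, -0.7, -1.0]
grip_width: 0.147
```

```bash
python3 -c "
from h import *
go(520.7,180,77,27)"
```

```text
t 5.45 tcp [520.2 178.9  78.2] eul [ 0.89   0.455 -0.002] [-0.002 -0.002 -1.   ] F [-1.2 -0.7 -1. ] q [ 0.25  0.56  1.77 -0.    0.82 -0.22] g 0.147
yaw 27.09 need shift mm [ 1.  -0.7  1.2] turn [0.001 0.002 0.002]
```

servo_tool([
  [-0.005, 0, 0, 0, 0, 0, 1],
  [-0.005, 0, 0, 0, 0, 0, 1],
  [-0.005, 0, 0, 0, 0, 0, 1],
  [-0.005, 0, 0, 0, 0, 0, 1],
  [-0.005, 0, 0, 0, 0, 0, 1],
  [-0.005, 0, 0, 0, 0, 0, 1],
  [-0.005, 0, 0, 0, 0, 0, 1],
])

```text
clock: 6.15
tcp_pos: [0.4922, 0.1645, 0.0782]
tool_rot: [0.972, 0.234, 0.005, -0.0]
wrist_force: [6.1, 2.2, -5.2]
grip_width: 0.149
```

```bash
python3 -c "
from h import *
go(520.7,180,77,27)"
```

```text
t 6.15 tcp [492.2 164.5  78.2] eul [0.89  0.455 0.01 ] [ 0.01   0.003 -1.   ] F [ 6.1  2.2 -5.2] q [ 0.23  0.51  1.86  0.    0.76 -0.24] g 0.149
yaw 27.1 need shift mm [32.4 -0.8  1.5] turn [ 0.002 -0.01   0.002]
```

servo_tool([
  [-0.004, 0, 0, 0, -0.01, 0, 1],
  [-0.004, 0, 0, 0, 0, 0, 1],
  [0, 0, 0, 0, 0, 0, 0.5],
  [0, 0, 0, 0, 0, 0, 0.5],
  [0, 0, 0, 0, 0, 0, 0.5],
  [0, 0, 0, 0, 0, 0, 0.5],
])

```text
clock: 6.75
tcp_pos: [0.4858, 0.1611, 0.0787]
tool_rot: [0.972, 0.234, 0.002, 0.001]
wrist_force: [-0.4, 0.0, 0.3]
grip_width: 0.443
```

```bash
python3 -c "
from h import *
go(520.7,180,77,27)"
```

```text
t 6.75 tcp [485.8 161.1  78.7] eul [0.891 0.455 0.003] [ 0.003 -0.001 -1.   ] F [-0.4  0.   0.3] q [ 0.23  0.5   1.87 -0.    0.76 -0.24] g 0.443
yaw 27.06 need shift mm [39.6 -0.9  1.8] turn [ 0.002 -0.003  0.001]
```

servo_tool([
  [0, 0, -0.03, 0, 0, 0, 0.5],
  [0, 0, -0.04, 0, 0, 0, 0.5],
  [0, 0, -0.03, 0, 0, 0, 0.5],
  [0.04, 0, -0.02, 0, 0, 0, 0.45],
  [0.045, 0, 0, 0, 0, 0, 0.45],
  [0.02, 0, 0, 0, 0, 0, 0.45],
  [0, 0, 0, 0, 0, 0, 0.45],
])

```text
clock: 7.45
tcp_pos: [0.5809, 0.2103, 0.2043]
tool_rot: [0.972, 0.234, 0.001, 0.001]
wrist_force: [0.1, 0.1, -0.7]
grip_width: 0.55
```

```bash
python3 - <<'E'
from h import *
im,c=cap("wrist","w2")
go(592.8,206.7,80,27)
E
```

```text
t 7.5 tcp [579.8 209.8 204. ] eul [0.891 0.454 0.001] [ 0.001 -0.001 -1.   ] F [-0.8  0.2 -0. ] q [ 0.27  0.5   1.5  -0.    1.14 -0.2 ] g 0.552
yaw 27.03 need shift mm [ 10.    8.5 124. ] turn [ 0.002 -0.001  0.   ]
```

View pics/w2.png

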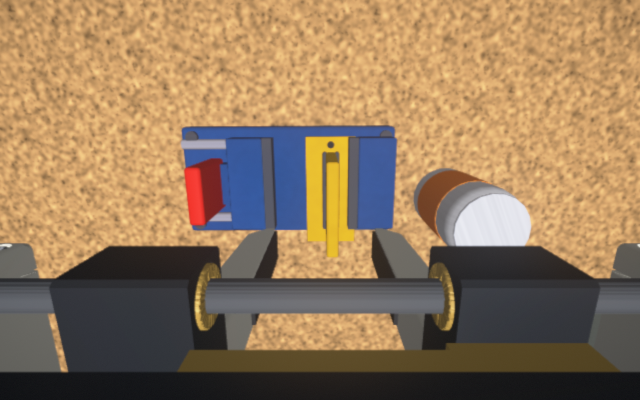

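Wrist view: the jaw is open, with its lip edge at column 274 well clear of the plate's left edge at 306. The plate's right edge is still under the fixed lip at about column 350. The web top covers columns 327–339 and rows 162–256.

```bash
python3 - <<'E'
from h import *
im=cv2.cvtColor(cv2.imread("pics/w2.png"),cv2.COLOR_BGR2RGB);c=arm.camera_info("wrist")
u=np.array([np.cos(np.radians(27)),np.sin(np.radians(27))]);v=np.array([-u[1],u[0]])
f=lambda x,y,z:(lambda p:np.round([p@u,p@v],1))(ray(c,[(x,y)],z)[0,:2]*1000)
print("tcp",st()["tcp_pos"][:2]*1000@np.c_[u,v])
print([int(a) for a in im[210,320:346,0]],[int(a) for a in im[156:168,333,0]],[int(a) for a in im[248:262,333,0]])
print([int(a) for a in im[240,300:312,0]],[int(a) for a in im[240,346:360,0]],[int(a) for a in im[132:142,316,2]])
print("web ends",f(333,162,.106),f(333,256,.106),"sides",f(327,210,.106),f(339,210,.106))
print("plate near end",f(316,137,.031),"far",f(316,241,.031),"sides",f(306,200,.031),f(350,200,.031),"lips",f(350,160,.048),f(274,160,.048),"fixed jaw back",f(395,180,.048))
E
```

```text
t 7.5 tcp [579.8 209.8 204. ] eul [0.891 0.454 0.001] [ 0.001 -0.001 -1.   ] F [-0.8  0.2 -0. ] q [ 0.27  0.5   1.5  -0.    1.14 -0.2 ] g 0.552
tcp [611.8868142  -76.29434402]
[232, 225, 181, 108, 98, 106, 151, 213, 227, 233, 234, 234, 234, 234, 234, 234, 233, 227, 213, 216, 232, 234, 233, 233, 233, 231] [118, 118, 119, 119, 118, 124, 185, 220, 230, 232, 232, 232] [231, 232, 232, 233, 233, 234, 234, 234, 229, 221, 220, 221, 218, 211]
[193, 219, 231, 233, 226, 217, 202, 203, 229, 231, 231, 231] [233, 233, 232, 232, 233, 233, 233, 226, 207, 213, 223, 232, 233, 223] [150, 150, 150, 145, 96, 56, 49, 48, 49, 48]
web ends [619.1 -44.2] [ 619.8 -122.7] sides [614.6 -82.9] [624.3 -82.8]
plate near end [604.1 -30. ] far [ 603.7 -139.2] sides [593.6 -94.1] [639.  -93.9] lips [636.8 -50.3] [564.6 -50.5] fixed jaw back [680.6 -69.5]
```

servo_tool([
  [0.008, 0.0077, 0, 0.002, 0, 0, 0.45],
  [0, 0, 0.03, 0, 0, 0, 0.45],
  [0, 0, 0.03, 0, 0, 0, 0.45],
  [0, 0, 0.02, 0, 0, 0, 0.45],
  [0, 0, 0.01, 0, 0, 0, 0.45],
], newtons=35)

```text
clock: 8.0
tcp_pos: [0.5899, 0.2034, 0.1128]
tool_rot: [0.972, 0.233, 0.001, -0.0]
wrist_force: [0.9, 0.2, -0.2]
grip_width: 0.55
```

```bash
python3 -c "
from h import *
go(590.6,206.6,75,27)"
```

```text
t 8.0 tcp [589.9 203.4 112.8] eul [0.891 0.453 0.002] [ 0.001  0.001 -1.   ] F [ 0.9  0.2 -0.2] q [ 0.26  0.62  1.55  0.    0.97 -0.21] g 0.55
yaw 26.97 need shift mm [ 2.  -2.5 37.8] turn [-0.    -0.002 -0.001]
```

servo_tool([
  [0.002, -0.0025, 0.012, 0, 0, 0, 0.45],
  [0, 0, 0.015, 0, 0, 0, 0.45],
  [0, 0, 0.009, 0, 0, 0, 0.45],
  [0, 0, 0, 0, 0, 0, 0.7],
  [0, 0, 0, 0, 0, 0, 0.8],
])

```text
clock: 8.5
tcp_pos: [0.5905, 0.2058, 0.0745]
tool_rot: [0.973, 0.233, 0.001, -0.0]
wrist_force: [0.7, 1.0, 0.7]
grip_width: 0.427
```

```bash
python3 -c "
from h import *
go(590.6,206.6,75,27)"
```

```text
t 8.5 tcp [590.5 205.8  74.5] eul [0.892 0.453 0.001] [ 0.001  0.001 -1.   ] F [0.7 1.  0.7] q [ 0.26  0.67  1.56  0.    0.91 -0.21] g 0.427
yaw 26.93 need shift mm [ 0.4 -0.7 -0.5] turn [-0.    -0.001 -0.001]
```

servo_tool([
  [0, 0, 0, 0, 0, 0, 1],
  [0, 0, 0, 0, 0, 0, 1],
  [0, 0, 0, 0, 0, 0, 1],
  [0, 0, 0, 0, 0, 0, 1],
  [0, 0, 0, 0, 0, 0, 1],
  [0, 0, 0, 0, 0, 0, 1],
  [0, 0, 0, 0, 0, 0, 1],
  [0, 0, 0, 0, 0, 0, 1],
])

```text
clock: 9.3
tcp_pos: [0.5913, 0.2061, 0.0763]
tool_rot: [0.972, 0.233, 0.002, -0.0]
wrist_force: [-0.7, -0.1, -2.2]
grip_width: 0.102
```

```bash
python3 -c "
from h import *
go(590.6,206.6,75,27)"
```

```text
t 9.3 tcp [591.3 206.1  76.3] eul [0.891 0.453 0.004] [ 0.003  0.001 -1.   ] F [-0.7 -0.1 -2.2] q [ 0.26  0.67  1.56  0.    0.91 -0.21] g 0.102
yaw 26.95 need shift mm [-0.4 -0.8  1.3] turn [ 0.    -0.004 -0.001]
```

servo_tool([
  [-0.005, 0, 0, 0, 0, 0, 1],
  [-0.005, 0, 0, 0, 0, 0, 1],
  [-0.005, 0, 0, 0, 0, 0, 1],
  [-0.004, 0, 0, 0, 0, 0, 1],
  [0, 0, 0, 0, 0, 0, 1],
])

```text
clock: 9.8
tcp_pos: [0.5731, 0.1968, 0.0763]
tool_rot: [0.972, 0.233, 0.002, -0.0]
wrist_force: [-0.1, 0.8, -2.5]
grip_width: 0.104
```

```bash
python3 - <<'E'
from h import *
go(590.6,206.6,75,27)
im,c=cap("wrist","w3")
E
```

```text
t 9.8 tcp [573.1 196.8  76.3] eul [0.892 0.453 0.005] [ 0.005  0.002 -1.   ] F [-0.1  0.8 -2.5] q [ 0.25  0.64  1.62  0.    0.88 -0.22] g 0.104
yaw 26.94 need shift mm [20.  -0.8  1.4] turn [ 0.    -0.005 -0.001]
```

View pics/w3.png

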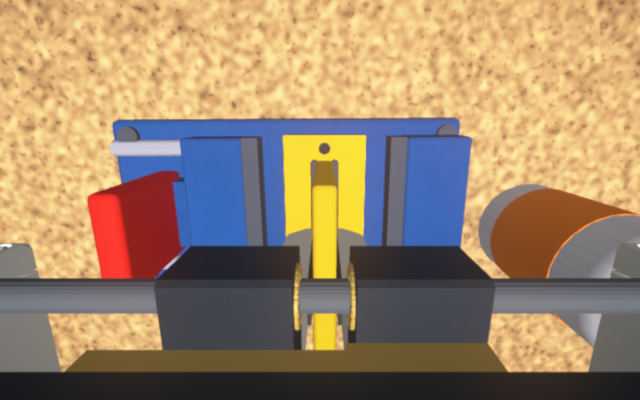

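Wrist view: the plate (columns 283–365) sits centred between the lips (262 and 387), so it is clear of both and I can lift.

servo_tool([
  [0, 0, -0.008, 0, 0, 0, 1],
  [0, 0, -0.015, 0, -0.005, 0, 1],
  [0, 0, -0.02, 0, 0, 0, 1],
  [0, 0, -0.025, 0, 0, 0, 1],
  [0, 0, -0.03, 0, 0, 0, 1],
  [0, 0, -0.03, 0, 0, 0, 1],
  [0, 0, -0.03, 0, 0, 0, 1],
  [0, 0, -0.03, 0, 0, 0, 1],
])

```text
clock: 10.65
tcp_pos: [0.5693, 0.196, 0.2668]
tool_rot: [0.972, 0.233, -0.009, 0.001]
wrist_force: [0.8, 0.6, -5.0]
grip_width: 0.101
```

servo_tool([
  [0, 0, -0.02, 0, 0, 0, 1],
  [0, 0, -0.01, 0, 0, 0, 1],
  [0, 0, 0, 0, 0, 0, 1],
])

```text
clock: 10.95
tcp_pos: [0.5701, 0.1963, 0.3025]
tool_rot: [0.972, 0.233, -0.006, 0.001]
wrist_force: [0.4, -0.3, -5.0]
grip_width: 0.106
```

```bash
python3 - <<'E'
from h import *
# mat from first top view
im,c=cap("top","t2")
q=blobs(im,"green",100,(340,150,480,260))[0]; print(rect(c,q,.008))
q=blobs(im,"red",1000,(340,150,480,260))[0]; print("crate rim",rect(c,q,.045))
go(545,-149,310,92.7)
E
```

```text
(array([ 544.9, -149.1]), array([130.8,  57.5]), 2.6)
crate rim (array([ 546. , -222.6]), array([152.3, 233. ]), 2.7)
t 11.0 tcp [569.9 196.2 301.5] eul [ 0.891  0.453 -0.014] [-0.014 -0.004 -1.   ] F [ 0.2  0.3 -4.8] q [ 0.25  0.4   1.41 -0.    1.35 -0.22] g 0.103
yaw 26.96 need shift mm [-178.8  296.4   -6.6] turn [-0.01   0.011 -1.147]
```

servo_tool([
  [-0.01, 0.018, 0, -0.01, 0.011, 0, 1],
  [-0.024, 0.04, 0, 0, 0, 0, 1],
  [-0.024, 0.04, 0, 0, 0, 0, 1],
  [-0.024, 0.04, 0, 0, 0, 0, 1],
  [-0.024, 0.04, 0, 0, 0, 0, 1],
  [-0.024, 0.04, 0, 0, 0, 0, 1],
  [-0.024, 0.04, 0, 0, 0, 0, 1],
  [-0.015, 0.026, 0, 0, 0, 0, 1],
])

```text
clock: 11.8
tcp_pos: [0.541, -0.1466, 0.2928]
tool_rot: [0.972, 0.236, -0.008, 0.003]
wrist_force: [-0.3, 0.3, -4.4]
grip_width: 0.108
```

servo_tool([
  [0, 0, 0, 0, 0, -0.08, 1],
  [0, 0, 0, 0, 0, -0.14, 1],
  [0, 0, 0, 0, 0, -0.14, 1],
  [0, 0, 0, 0, 0, -0.14, 1],
  [0, 0, 0, 0, 0, -0.14, 1],
  [0, 0, 0, 0, 0, -0.14, 1],
  [0, 0, 0, 0, 0, -0.14, 1],
  [0, 0, 0, 0, 0, -0.14, 1],
])

```text
clock: 12.6
tcp_pos: [0.5316, -0.1564, 0.2804]
tool_rot: [0.708, 0.706, -0.014, -0.009]
wrist_force: [0.2, -0.1, -4.9]
grip_width: 0.107
```

```bash
python3 - <<'E'
from h import *
go(542.7,-147.7,200,92.7)
E
```

```text
t 12.6 tcp [ 531.6 -156.4  280.4] eul [ 0.004  1.    -0.008] [-0.033 -0.007 -0.999] F [ 0.2 -0.1 -4.9] q [-0.36  0.33  1.56 -0.02  1.28 -1.92] g 0.107
yaw 89.77 need shift mm [ 9.3 13.7 80. ] turn [-0.033  0.007 -0.051]
```

servo_tool([
  [0.009, 0.013, 0.02, -0.033, 0.007, -0.051, 1],
  [0, 0, 0.03, 0, 0, 0, 1],
  [0, 0, 0.025, 0, 0, 0, 1],
  [0, 0, 0, 0, 0, 0, 1],
])

```text
clock: 13.0
tcp_pos: [0.5403, -0.1492, 0.1983]
tool_rot: [0.688, 0.726, -0.001, -0.002]
wrist_force: [-0.6, -0.6, -4.4]
grip_width: 0.105
```

```bash
python3 - <<'E'
from h import *
go(542.7,-147.7,70,92.7)
im,c=cap("wrist","w4")
E
```

```text
t 13.0 tcp [ 540.3 -149.2  198.3] eul [-0.054  0.999  0.001] [-0.004  0.001 -1.   ] F [-0.6 -0.6 -4.4] q [-0.35  0.41  1.66 -0.    1.08 -1.98] g 0.105
yaw 93.07 need shift mm [  1.2   3.1 128.3] turn [-0.004 -0.001  0.006]
```

View pics/w4.png

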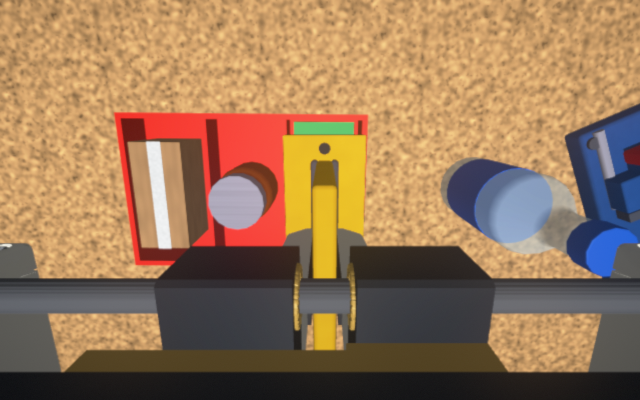

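Wrist view: the bracket hangs over the free compartment. A strip of green mat shows at columns 293–354, rows 123–134, and the crate rim's corner is at (367,115). I'll cast these points onto their planes to check the target.

```bash
python3 - <<'E'
from h import *
im=cv2.cvtColor(cv2.imread("pics/w4.png"),cv2.COLOR_BGR2RGB);c=arm.camera_info("wrist")
q=blobs(im,"green",50)[0]; print(cv2.boundingRect(q)); x,y,w,h=cv2.boundingRect(q)
P=lambda u,v,z:np.round(ray(c,[(u,v)],z)[0,:2]*1000,1)
print("mat L/R",P(x,y+h/2,.008),P(x+w,y+h/2,.008),"end",P(x+w/2,y,.008))
print("rim",P(367,115,.045),P(115,113,.045),"plate bottom z~",P(284,180,.153),P(364,180,.153))
print("exp mat: centre line at that end from target", 542.7+68*np.cos(.047),-147.7+68*np.sin(.047))
print("exp rim corner", 546+75-5.4,-222.6+115+3.5)
E
```

```text
(294, 122, 59, 12)
mat L/R [ 487.3 -184.7] [ 483.9 -123.7] end [ 479.6 -154.5]
rim [ 470.6 -115. ] [ 481.7 -345.5] plate bottom z~ [ 514.3 -176.8] [ 511.5 -126.9]
exp mat: centre line at that end from target 610.6249078247449 -144.5051765307113
exp rim corner 615.6 -104.1
```

servo_tool([
  [0.0005, 0.005, 0.01, -0.004, -0.001, 0.006, 1],
  [0, 0, 0.025, 0, 0, 0, 1],
  [0, 0, 0.03, 0, 0, 0, 1],
  [0, 0, 0.02, 0, 0, 0, 1],
  [0, 0, 0, 0, 0, 0, 1],
])

```text
clock: 13.55
tcp_pos: [0.5497, -0.1509, 0.1162]
tool_rot: [0.691, 0.723, 0.002, 0.006]
wrist_force: [-0.9, 0.1, -4.3]
grip_width: 0.104
```

```bash
python3 - <<'E'
from h import *
go(545.2,-149.7,59.3,92.7)
E
```

```text
t 13.55 tcp [ 549.7 -150.9  116.2] eul [-0.045  0.999 -0.005] [ 0.011 -0.004 -1.   ] F [-0.9  0.1 -4.3] q [-0.35  0.52  1.71 -0.    0.9  -1.97] g 0.104
yaw 92.58 need shift mm [ 1.7 -5.  56.9] turn [ 0.011  0.005 -0.002]
```

servo_tool([
  [0.0015, -0.005, 0, 0.011, 0.005, -0.002, 1],
  [0, 0, 0.01, 0, 0, 0, 1],
  [0, 0, 0.015, 0, 0, 0, 1],
  [0, 0, 0.012, 0, 0, 0, 1],
  [0, 0, 0, 0, 0, 0, 1],
])

```text
clock: 14.05
tcp_pos: [0.5465, -0.1505, 0.0801]
tool_rot: [0.69, 0.723, 0.001, 0.002]
wrist_force: [-0.1, -0.3, -5.5]
grip_width: 0.106
```

```bash
python3 - <<'E'
from h import *
go(545.2,-149.7,59.3,92.7)
im,c=cap("wrist","w5")
E
```

```text
t 14.05 tcp [ 546.5 -150.5   80.1] eul [-0.047  0.999 -0.002] [ 0.005 -0.002 -1.   ] F [-0.1 -0.3 -5.5] q [-0.35  0.58  1.73 -0.    0.83 -1.97] g 0.106
yaw 92.68 need shift mm [ 0.9 -1.4 20.8] turn [ 0.005  0.002 -0.   ]
```

View pics/w5.png

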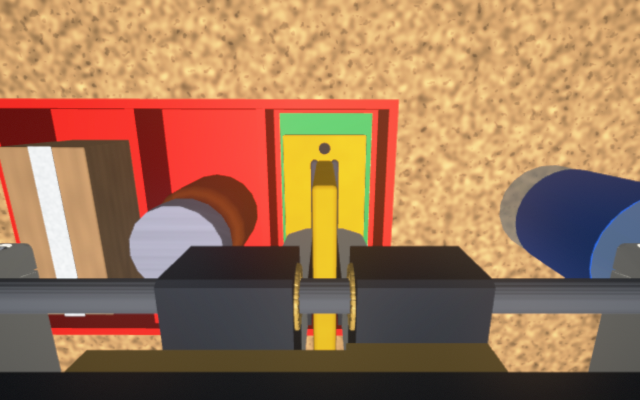

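Wrist view: the plate (columns 284–365) lies inside the mat (280–372). The mat's near end is at row 113 and the plate's near end at row 135. Lateral centring is good to about 1 mm; next I check lengthwise.

```bash
python3 - <<'E'
from h import *
c=arm.camera_info("wrist"); s=st(); zb=s["tcp_pos"][2]-.0513
P=lambda u,v,z:np.round(ray(c,[(u,v)],z)[0,:2]*1000,1)
print("mat end",P(326,113,.008),"plate end",P(326,135,zb+.006),"mat LR",P(280,125,.008),P(371,125,.008),"plate LR",P(283.5,137,zb+.006),P(365.5,137,zb+.006))
E
```

```text
t 14.1 tcp [ 546.8 -150.5   80.8] eul [-0.047  0.999 -0.002] [ 0.006 -0.002 -1.   ] F [ 0.3  0.7 -5.1] q [-0.35  0.58  1.73 -0.    0.83 -1.97] g 0.104
mat end [ 478.5 -153.5] plate end [ 491.3 -152.9] mat LR [ 487.8 -184.2] [ 484.8 -122.8] plate LR [ 493.7 -178.3] [ 491.3 -129.3]
```

servo_tool([
  [0, 0, 0.006, 0.005, 0.002, 0, 1],
  [0, 0, 0.006, 0, 0, 0, 1],
  [0, 0, 0.003, 0, 0, 0, 1],
  [0, 0, 0.002, 0, 0, 0, 1],
  [0, 0, 0.001, 0, 0, 0, 1],
])

```text
clock: 14.6
tcp_pos: [0.5476, -0.1508, 0.0621]
tool_rot: [0.69, 0.723, 0.0, 0.001]
wrist_force: [-0.0, -0.2, -5.2]
grip_width: 0.108
```

```bash
python3 - <<'E'
from h import *
go(546.5,-150.5,59.3,92.7)
E
```

```text
t 14.6 tcp [ 547.6 -150.8   62.1] eul [-0.047  0.999 -0.001] [ 0.002 -0.001 -1.   ] F [-0.  -0.2 -5.2] q [-0.35  0.61  1.73 -0.    0.8  -1.97] g 0.108
yaw 92.69 need shift mm [ 0.4 -1.1  2.8] turn [ 0.002  0.001 -0.   ]
```

servo_tool([
  [0, -0.001, 0.001, 0.002, 0, 0, 1],
  [0, 0, 0.001, 0, 0, 0, 1],
  [0, 0, 0.001, 0, 0, 0, 1],
])

```text
clock: 14.9
tcp_pos: [0.5467, -0.1509, 0.0592]
tool_rot: [0.69, 0.723, -0.0, 0.0]
wrist_force: [-1.3, -1.0, 1.6]
grip_width: 0.1
```

```bash
python3 - <<'E'
from h import *
go(546.5,-150.5,59.3,92.7)
E
```

```text
t 14.9 tcp [ 546.7 -150.9   59.2] eul [-0.047  0.999 -0.001] [-0.    -0.001 -1.   ] F [-1.3 -1.   1.6] q [-0.35  0.61  1.73 -0.    0.8  -1.97] g 0.1
yaw 92.69 need shift mm [ 0.5 -0.2 -0.1] turn [-0.     0.001 -0.   ]
```

The force went from −5 N to +1.6 N, so the bracket is standing on the mat. I'll open only to about 26 mm, because the wall and the jar are close, and then withdraw straight up.

servo_tool([
  [0, 0, 0, 0, 0, 0, 0.88],
  [0, 0, 0, 0, 0, 0, 0.8],
  [0, 0, 0, 0, 0, 0, 0.73],
  [0, 0, 0, 0, 0, 0, 0.73],
  [0, 0, 0, 0, 0, 0, 0.73],
])

```text
clock: 15.4
tcp_pos: [0.5482, -0.1515, 0.061]
tool_rot: [0.69, 0.723, 0.0, 0.002]
wrist_force: [0.4, 0.8, -0.3]
grip_width: 0.267
```

```bash
python3 - <<'E'
from h import *
go(546.5,-150.5,59.3,92.7)
E
```

```text
t 15.4 tcp [ 548.2 -151.5   61. ] eul [-0.047  0.999 -0.003] [ 0.004 -0.002 -1.   ] F [ 0.4  0.8 -0.3] q [-0.35  0.61  1.73 -0.    0.8  -1.97] g 0.267
yaw 92.69 need shift mm [ 1.1 -1.7  1.6] turn [ 0.004  0.003 -0.   ]
```

servo_tool([
  [0, 0, -0.01, 0.004, 0.003, 0, 0.73],
  [0, 0, -0.02, 0, 0, 0, 0.73],
  [0, 0, -0.03, 0, 0, 0, 0.73],
  [0, 0, -0.03, 0, 0, 0, 0.73],
  [0, 0, -0.04, 0, 0, 0, 0.73],
  [0, 0, -0.04, 0, 0, 0, 0.73],
  [0, 0, -0.02, 0, 0, 0, 0.73],
  [0, 0, 0, 0, 0, 0, 0.73],
])

```text
clock: 16.2
tcp_pos: [0.5478, -0.1514, 0.2634]
tool_rot: [0.69, 0.724, 0.0, -0.0]
wrist_force: [0.4, 0.1, -0.4]
grip_width: 0.271
```

```bash
python3 - <<'E'
from h import *
st(); cap("scene","s9"); t,c=cap("top","t9")
a=cv2.imread("pics/s9.png")[110:310,130:480]; cv2.imwrite("pics/s9c.png",cv2.resize(a,None,fx=2,fy=2))
E
```

```text
t 16.2 tcp [ 547.8 -151.4  263.4] eul [-0.047  0.999  0.001] [-0.     0.001 -1.   ] F [ 0.4  0.1 -0.4] q [-0.35  0.36  1.57  0.    1.22 -1.97] g 0.271
```

View pics/s9c.png

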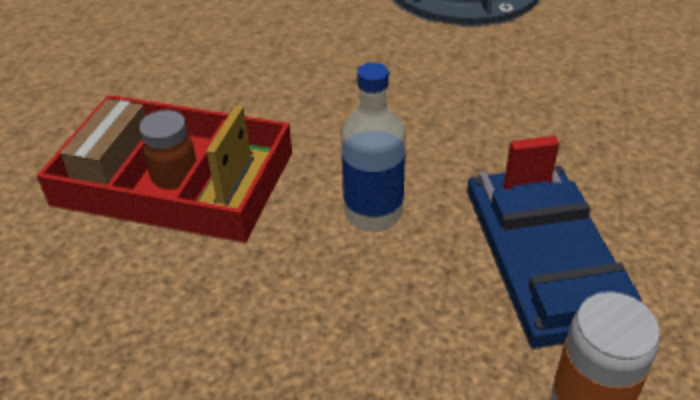

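The scene view shows the bracket upright in the free compartment, at about (228,160) in the crop. The vise is open and empty, and the bottle, can, jar and carton are standing. Handing in.

```bash
python3 - <<'E'
from h import *
a=cv2.imread("pics/scene0.png").astype(int);b=cv2.imread("pics/s9.png").astype(int)
for n,(x0,y0,x1,y1) in dict(bottle=(298,140,335,226),can=(405,280,462,330),jarcarton=(160,158,225,205)).items(): print(n,abs(a-b)[y0:y1,x0:x1].mean().round(2))
print(arm.finish_job())
E
```

```text
bottle 2.26
can 2.17
jarcarton 2.47
the job is handed in; nothing more can be done
None
```

The bracket is standing upright on the green mat in the free compartment, released, and the job was handed in at about 16 s of the 51 s allowed.

- **Vise:** I gripped the red handle and slid the moving jaw open to about 38 mm. I then drew the bracket about 20 mm away from the fixed jaw until a picture showed it clear of both lips, and lifted it straight up.
- **Placing:** I carried it over the bottle and lowered it slowly. At touchdown the vertical wrist force changed from −5 N to +1.6 N. I opened the fingers only to about 26 mm, because the wall and jar were close, and withdrew straight up.
- **Last checks:** The final picture shows the bracket upright in the crate, the vise open and empty, and the gripper is raised clear. The bottle, can, jar and carton look the same as in the first picture, with differences at noise level.
- **One disagreement:** The top and wrist cameras differed by about 5 mm on the mat's centre. I corrected it from the wrist view just above the mat, where the bracket looked centred to within about 1 mm. I did not measure its position again after letting go.

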